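Drive the seated plug out of the bored block

ROBOT

A 7-joint arm with a two-finger parallel gripper is mounted at the origin on a cart in front of the work surface, level with it; the furniture and walls round the work are solid. World frame = base frame: x ahead of the robot, y to its left, z up, the work surface at z = 0. Lengths are in m, angles in rad, forces in N, time in s.
With the tool pointing down it reaches from about 0.4 to 0.875 m from the base axis. Payload 19.3 kg.
Tool frame: the origin (TCP) lies at the very end of the fingers, on their centre line; the grasp point (between the pads) lies 19 mm behind it; z points along the fingers, y is the direction in which the jaws open and shut (so a half turn about z gives the same grasp; the last joint's range is limited). The gripper opens to 85 mm and grips with 20 to 120 N. Pads are 22 mm wide; open, the fingers measure 114 mm over their backs; the gripper's body (76 mm by 85 mm) begins 54 mm behind the grasp point. The pads swing forward as they close: fully open they stand 13 mm farther back than shut.
Start: joints at [1.037, 0.521, -0.036, 1.599, 0.021, 1.021, -0.113], TCP at [0.28, -0.559, 0.231] pointing down, gripper open.
Joint ranges: [-2.91, 2.91], [-0.3, 2.13], [-1.5, 1.42], [0.17, 2.43], [-1.26, 4.41], [0.16, 1.93], [-2.52, 2.52]. Speed limits (rad/s): [1.89, 1.89, 2.39, 2.39, 3.01, 3.01, 3.01].

INTERFACE

Orientations are given as [roll, pitch, yaw] about the fixed x, y, z axes, in that order (R = Rz(yaw) Ry(pitch) Rx(roll)).
In Python, from workcell import bot gives the robot as it stands.
- The arm moves only by the tool apply_moves, never from a script. Its argument "commands" is a list of rows, each an object with "travel": the shift along the tool's x, y, z in m, a list of three; "twist": the turn, a rotation vector about the tool's x, y, z in degrees, a list of three; "claw": the finger opening in m, from 0 to 0.0854. A call has 1 to 10 rows; each row is the pose to reach, as a shift and turn from the pose commanded when the call began, along the tool's axes at that moment; what a row does not reach only later rows make up. A row lasts 1/10 s, in which the tool goes at most 50 mm and 8.59 degrees, less where a joint would pass 70% of its speed; a pose out of reach is approached as far as the arm can. A call with a gripper value outside its range is refused whole. The fingers move at their own pace and stop on an object; "force" is the grip in N (left out, the last holds). Time passes only in rows, so rows that repeat a pose let the fingers close. It gives the time, the measured TCP pose, the force and the opening at its end, in the units of the state.
- bot.observe(): the state, without advancing time (a new reading comes with each control period).
- bot.grab_frame(name): name is "side" or "top" or "wrist"; returns a dict with "frame" (480x640x3 uint8, blue, green, red), "fx", "fy", "cx", "cy" (pixels), "pose" (4x4, takes a point from camera to world coordinates); the wrist camera has in their place "tool_from_camera" (4x4, takes a point from camera to tool coordinates, whose origin is the TCP and whose axes are the flange's). Camera axes: x right, y up, looking along -z (the intrinsics and any distortion apply to the point x, -y, -z); pixel columns grow to the right and rows downward; lengths in m; the calibration is good to about 2 mm. A picture is of the moment at which its call begins: read the wrist's pose just before it. There is no depth.
- bot.job_done(): hands the job in, once; it reports no verdict.
The state is a dict: "clock": time; "qpos": joint angles; "qd": joint speeds; "joint_efforts": joint torques, N m; "position": TCP position; "tool_rot": TCP orientation; "force": force on the tool from outside, world axes, zero at the start; "moment": the same for the moment, N m; "grip_width": finger opening in m.
Only numpy, scipy, OpenCV 4.12 (cv2) and the standard library are available. Lean on these libraries where they do the work, as an engineer would, in place of code of your own. Each camera call takes 0.05 s, during which the arm holds its last target.

TASK

A steel plug is stuck in the bore of the aluminium block on the ejecting stand. Take the longer of the two ejector rods from the rack, put it into the bore from above and push it down until its collar rests on the block, so that the plug is driven out and lies on the stand's base underneath. Let go and leave the rod standing in the bore; leave the shorter rod in the rack.

Things in the scene. Friction and masses are not known exactly. Their poses are not given: they have to be found in the camera images.
- stand: ejecting stand, fixed to the desk: dark base 110 x 130 mm, 8 mm thick with 17 mm high rims along its two long edges, two steel cheeks and, across them, a plain aluminium block 74 x 118 x 45 mm whose flat top lies 105 mm and underside 60 mm above the desk. Four screw heads stand 4 mm proud of the top, at x +-24, y +-50 mm. The gap below the block is open to front and back. Origin: centre of the underside, z up, y along the 118 mm length of the block
- bore (a point): centre of the bore's mouth, in the plane of the block's top (105 mm above the desk), z up. The bore is 24.5 mm in diameter, vertical, goes right through the 45 mm block and has a 4 mm lead-in chamfer. The top of the seated plug lies about 16 mm below the mouth
- plug_center (a point): middle of the steel plug: solid, 22 mm in diameter, 24 mm long, tapered foot, 60 g. Three sprung balls in the bore's wall hold it; pushing it down takes about 5 to 10 N until it has moved some 20 mm, then it falls onto the stand's base
- rod_rack: rod rack, fixed to the desk: dark steel block 60 x 140 x 34 mm with two round sockets 26 mm deep, at y +40 and -40 mm; the two rods stand in them, in either order. Origin: centre of the underside, y along the row of sockets
- long_rod: longer steel ejector rod, upright, loose, 0.2 kg: shank 16 mm in diameter and 64 mm long with tapered tip, then a collar 42 mm in diameter and 6 mm thick, then a ribbed round grip 18 mm in diameter and 50 mm long; 120 mm in all. Origin: centre of the tip (its lower end, 8 mm above the desk while in the rack), z along the rod to the grip. It stands 36 mm higher than the shorter rod
- long_rod_collar (a point): on the long rod's axis at the underside of its collar, 64 mm above its tip
- short_rod: shorter rod, the same but for a shank of 28 mm, 84 mm in all; it cannot drive the plug out. Origin: centre of its tip

How it is judged:
By the outcome, as a careful person would: the job done as asked, in the order asked, and still so for the second after the job is handed in, with the robot touching nothing.
It also fails if it takes over 45 s, if anything falls off the work surface, if the arm or the gripper's body presses on something with over 40 N, if the wrist force passes 120 N, or if a joint passes its speed limit or range.

## Working session

There is one attempt and no reset: what is moved stays moved. The work goes in short steps, Python scripts to look and compute and a tool call to move; the robot and the scene stay as the last step left them, time stands still between calls to the robot, and variables do not carry over. Pictures are saved under pics/ and viewed, and the job is handed in when it is done.

Besides the shell and the picture viewer there is one more tool, called as name(argument=value, ...) on one line, values as JSON. apply_moves: Moves the arm, as the interface text tells. Its arguments: {"type":"object","properties":{"commands":{"type":"array"},"force":{"type":"number"}},"required":["commands"]}

```bash
mkdir -p pics; cat > h.py <<'E'
from workcell import bot
import numpy as np, cv2, pickle
def snap(n,f):
    s=bot.observe(); d=bot.grab_frame(n); d['state']=s
    cv2.imwrite('pics/%s.png'%f,d['frame']); pickle.dump(d,open('pics/%s.pkl'%f,'wb')); return d
E
python3 - <<'E'
from h import *
print(bot.observe())
for n in ['side','top','wrist']:
    d=snap(n,n+'0'); print(n,{k:v for k,v in d.items() if k not in('frame','state')})
E
```

```text
{'clock': 0.0, 'qpos': array([ 1.03681015,  0.52199413, -0.036293  ,  1.6000177 ,  0.02116087,
        1.02112398, -0.11278453]), 'qd': array([ 6.96674028e-04, -1.80488319e-04, -3.67243661e-05, -3.76312827e-04,
       -7.92134212e-04, -1.22920420e-03, -7.93577674e-04]), 'joint_efforts': array([ 2.21189475e-04, -9.27112198e+01,  1.97995685e+00, -3.69931626e+01,
        1.78885827e-02,  8.10593076e-03, -8.05848367e-05]), 'position': array([ 0.27938543, -0.5586843 ,  0.23073503]), 'tool_rot': array([-3.14043504e+00,  6.82630990e-05,  4.63741605e-01]), 'force': array([-0.41035448, -0.16427877,  0.3514136 ]), 'moment': array([-0.0284362 , -0.0085782 ,  0.00711605]), 'grip_width': 0.0855257245342606}
side {'fx': 521.6105375747096, 'fy': 521.6105375747096, 'cx': 320.18688704513903, 'cy': 249.13491336577823, 'pose': array([[ 0.99967478, -0.01081442, -0.02309514,  0.52946906],
       [-0.01423316,  0.51484774, -0.85716347, -0.74575067],
       [ 0.02116021,  0.85721342,  0.51452638,  0.56948717],
       [ 0.        ,  0.        ,  0.        ,  1.        ]])}
top {'fx': 509.93887543615847, 'fy': 509.93887543615847, 'cx': 322.2001289095559, 'cy': 255.42644155376297, 'pose': array([[-0.02507924,  0.9841895 , -0.17533417,  0.37432555],
       [-0.99968037, -0.0241303 ,  0.00754236,  0.01135844],
       [ 0.00319224,  0.17546728,  0.98448009,  0.91099114],
       [ 0.        ,  0.        ,  0.        ,  1.        ]])}
wrist {'fx': 382.18987841904357, 'fy': 382.18987841904357, 'cx': 325.18819980114523, 'cy': 247.0827685685243, 'tool_from_camera': array([[-1.87894512e-05,  9.48218115e-01,  3.17619907e-01,
         8.24435145e-02],
       [ 9.99999703e-01, -2.26979728e-04,  7.36779182e-04,
         1.03876890e-03],
       [ 7.70720647e-04,  3.17619826e-01, -9.48217829e-01,
        -1.43369356e-01],
       [ 0.00000000e+00,  0.00000000e+00,  0.00000000e+00,
         1.00000000e+00]])}
```

View pics/side0.png

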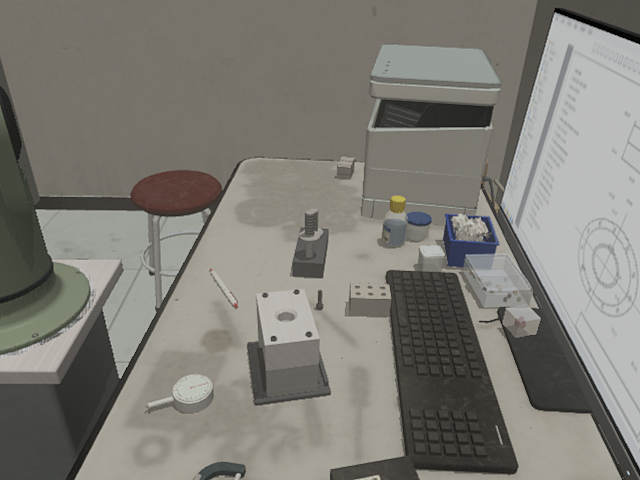

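View pics/top0.png

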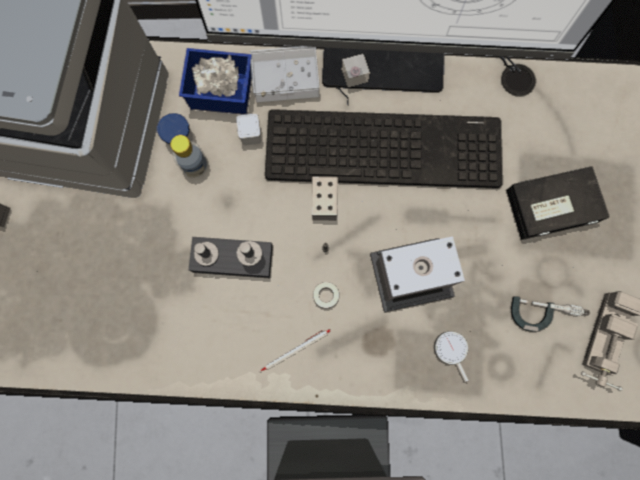

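View pics/wrist0.png

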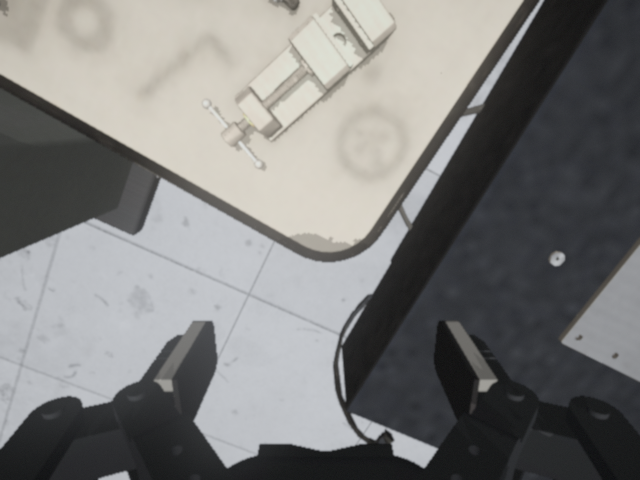

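The side view shows the rack near (310,245) and the stand near (287,340). The top view shows the rods at (205,252) and (249,252), and the bore at (422,266). I'll zoom in next.

```bash
python3 - <<'E'
import cv2,numpy as np
s=cv2.imread('pics/side0.png');t=cv2.imread('pics/top0.png')
R=lambda a,f:cv2.resize(a,None,fx=f,fy=f,interpolation=cv2.INTER_CUBIC)
cv2.imwrite('pics/c1.png',np.hstack([R(s[195:285,280:350],5.5),R(s[280:405,240:335],3.96)]))
cv2.imwrite('pics/c2.png',R(t[225:315,180:290],7)); cv2.imwrite('pics/c3.png',R(t[230:315,365:475],7))
E
```

```text
(no output)
```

View pics/c1.png

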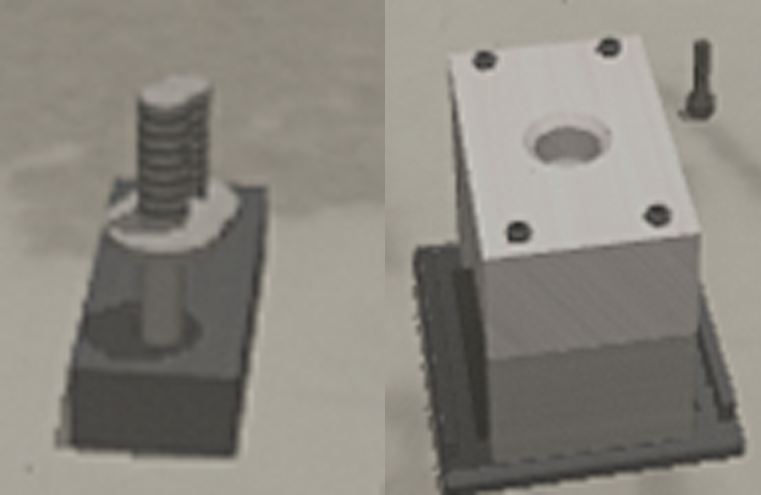

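View pics/c2.png

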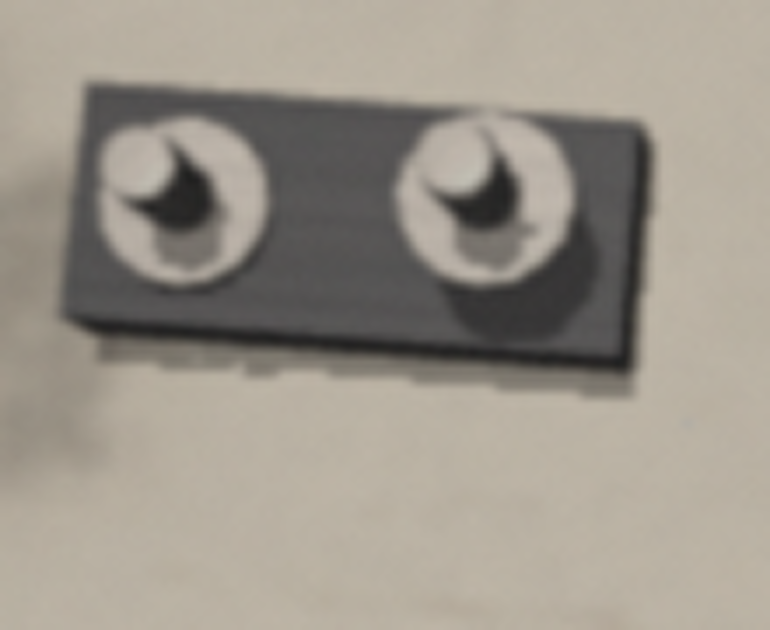

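View pics/c3.png

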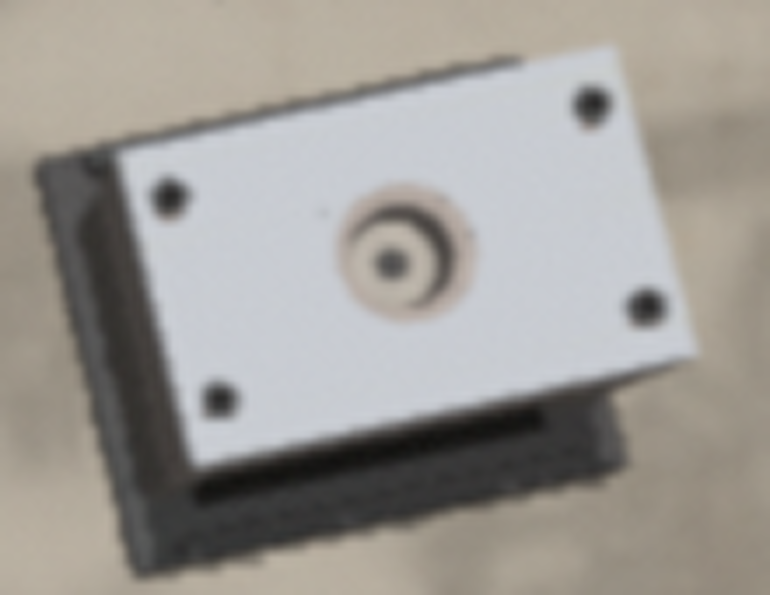

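```bash
cat >> h.py <<'E'
def ray(d,u,v,z,pose=None):
    P=d['pose'] if pose is None else pose
    c=np.array([(u-d['cx'])/d['fx'],-(v-d['cy'])/d['fy'],-1.]); r=P[:3,:3]@c; o=P[:3,3]
    return o+r*(z-o[2])/r[2]
E
python3 - <<'E'
from h import *
d=pickle.load(open('pics/top0.pkl','rb')); s=pickle.load(open('pics/side0.pkl','rb'))
g=lambda p,o,z,f=7,D=d: print(np.round(ray(D,(p[0]+.5)/f-.5+o[0],(p[1]+.5)/f-.5+o[1],z),4))
o=(180,225)
print('long');g((458,165),o,.128);g((486,200),o,.078)
print('short');g((138,163),o,.092);g((183,200),o,.042)
print('rack');[g(p,o,.034) for p in [(88,82),(648,125),(625,358),(65,318)]]
o=(365,230)
print('bore/screws');[g(p,o,z) for p,z in [((406,252),.105),((592,105),.109),((647,307),.109),((220,400),.109),((169,197),.109)]]
print('side');g((174,88),(280,195),.128,5.5,s)
o=(240,280)
[g((p[0]-385,p[1]),o,.105,3.96,s) for p in [(568,142)]]
[g((p[0]-385,p[1]),o,.109,3.96,s) for p in [(484,60),(609,47),(657,215),(517,232)]]
E
```

```text
long
[0.5283 0.1257 0.128 ]
[0.5295 0.1263 0.078 ]
short
[0.5377 0.2056 0.092 ]
[0.538  0.2062 0.042 ]
rack
[0.5703 0.2323 0.034 ]
[0.5558 0.0918 0.034 ]
[0.4971 0.098  0.034 ]
[0.5105 0.2368 0.034 ]
bore/screws
[ 0.4974 -0.155   0.105 ]
[ 0.5299 -0.1989  0.109 ]
[ 0.4829 -0.2082  0.109 ]
[ 0.4641 -0.1102  0.109 ]
[ 0.5108 -0.1009  0.109 ]
side
[0.5345 0.1298 0.128 ]
[ 0.4987 -0.1567  0.105 ]
[ 0.4653 -0.1126  0.109 ]
[ 0.5121 -0.1035  0.109 ]
[ 0.5309 -0.2012  0.109 ]
[ 0.4839 -0.2104  0.109 ]
```

```bash
cat >> h.py <<'E'
from scipy.spatial.transform import Rotation as Ro
def plan(xyz,yaw=None):
    s=bot.observe(); R=Ro.from_euler('xyz',s['tool_rot']); 
    T=Ro.from_euler('xyz',[np.pi,0,s['tool_rot'][2] if yaw is None else yaw])
    print('t',s['clock'],'pos',np.round(s['position'],4),'rot',np.round(s['tool_rot'],4),'F',np.round(s['force'],1),'w',round(s['grip_width'],4))
    print('travel',np.round(R.inv().apply(np.array(xyz)-s['position']),4),'twist',np.round((R.inv()*T).as_rotvec(degrees=True),2))
E
python3 -c "
from h import *
plan([.529,.126,.25],1.5708)"
```

```text
t 0.15 pos [ 0.2795 -0.5588  0.2309] rot [-3.1408e+00  1.0000e-04  4.6380e-01] F [ 0.5  0.1 -0.1] w 0.0853
travel [ 0.5295 -0.5008 -0.0188] twist [-4.000e-02 -2.000e-02 -6.343e+01]
```

apply_moves(commands=[{"travel": [0.03, -0.028, -0.02], "twist": [0, 0, -4], "claw": 0.085}, {"travel": [0.06, -0.057, -0.02], "twist": [0, 0, -8], "claw": 0.085}, {"travel": [0.095, -0.09, -0.02], "twist": [0, 0, -12], "claw": 0.085}, {"travel": [0.13, -0.123, -0.02], "twist": [0, 0, -16], "claw": 0.085}, {"travel": [0.165, -0.156, -0.02], "twist": [0, 0, -20], "claw": 0.085}, {"travel": [0.2, -0.189, -0.02], "twist": [0, 0, -24], "claw": 0.085}, {"travel": [0.235, -0.222, -0.02], "twist": [0, 0, -28], "claw": 0.085}, {"travel": [0.27, -0.255, -0.02], "twist": [0, 0, -32], "claw": 0.085}, {"travel": [0.305, -0.288, -0.02], "twist": [0, 0, -36], "claw": 0.085}, {"travel": [0.34, -0.321, -0.02], "twist": [0, 0, -40], "claw": 0.085}])

```text
clock: 1.15
position: [0.4403, -0.118, 0.2514]
tool_rot: [3.141, 0.0, 1.165]
force: [1.0, -0.3, 0.5]
grip_width: 0.085
```

```bash
python3 -c "
from h import *
plan([.529,.126,.25],1.5708)"
```

```text
t 1.15 pos [ 0.4403 -0.118   0.2514] rot [3.1413e+00 1.0000e-04 1.1645e+00] F [ 1.  -0.3  0.5] w 0.085
travel [ 0.2592 -0.0149  0.0014] twist [ 2.000e-02  1.000e-02 -2.328e+01]
```

```bash
python3 -c "
from h import *
snap('wrist','w1')"
```

```text
(no output)
```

View pics/w1.png

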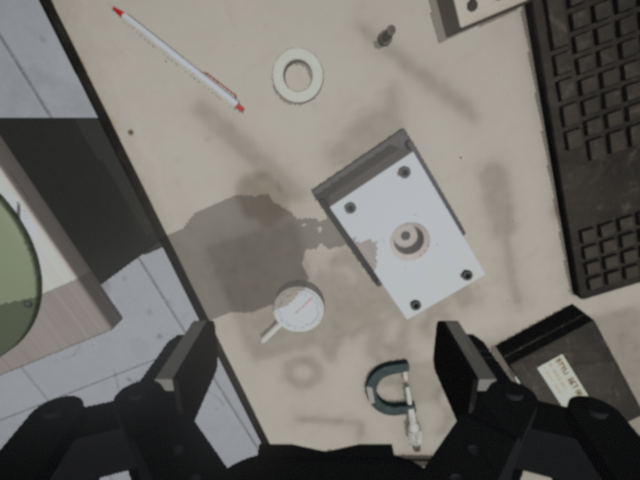

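apply_moves(commands=[{"travel": [0.04, -0.002, 0], "twist": [0, 0, -4], "claw": 0.085}, {"travel": [0.08, -0.004, 0], "twist": [0, 0, -8], "claw": 0.085}, {"travel": [0.12, -0.006, 0], "twist": [0, 0, -12], "claw": 0.085}, {"travel": [0.16, -0.008, 0], "twist": [0, 0, -16], "claw": 0.085}, {"travel": [0.2, -0.01, 0], "twist": [0, 0, -20], "claw": 0.085}, {"travel": [0.235, -0.013, 0], "twist": [0, 0, -23], "claw": 0.085}, {"travel": [0.255, -0.015, 0], "twist": [0, 0, -23], "claw": 0.085}, {"travel": [0.259, -0.015, 0], "twist": [0, 0, -23], "claw": 0.085}, {"travel": [0.259, -0.015, 0], "twist": [0, 0, -23], "claw": 0.085}])

```text
clock: 2.1
position: [0.5291, 0.1238, 0.251]
tool_rot: [-3.141, 0.0, 1.564]
force: [-1.3, -0.1, -0.2]
grip_width: 0.0847
```

```bash
python3 -c "
from h import *
snap('wrist','w2');plan([.529,.126,.25],1.5708)"
```

```text
t 2.15 pos [0.5291 0.123  0.2511] rot [-3.1410e+00  6.0000e-04  1.5627e+00] F [-0.2 -0.2 -0.9] w 0.0848
travel [ 0.003  -0.0001  0.0011] twist [-0.03  0.03 -0.46]
```

View pics/w2.png

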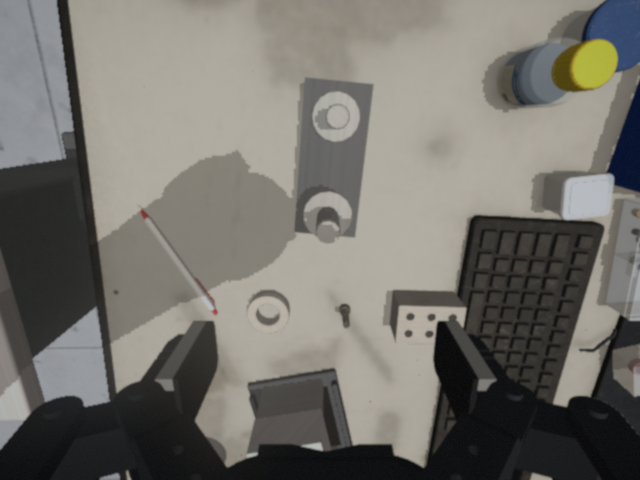

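w1 shows the bore at about (408,238). In w2 the long rod's grip top is at about (326,233) and its collar at (328,214). I'll compute positions from these.

```bash
python3 - <<'E'
from h import *
def wp(d):
    s=d['state'];T=np.eye(4);T[:3,:3]=Ro.from_euler('xyz',s['tool_rot']).as_matrix();T[:3,3]=s['position'];return T@d['tool_from_camera']
d=pickle.load(open('pics/w1.pkl','rb'));P=wp(d)
print(d['state']['qd'])
print('bore',ray(d,409,238,.105,P)); print(np.mean([ray(d,*p,.109,P) for p in [(404,172),(350,208),(467,275),(415,305)]],0))
d=pickle.load(open('pics/w2.pkl','rb'));P=wp(d);print(d['state']['qd'],d['state']['position'])
print('long',ray(d,326,234,.128,P),ray(d,328,213,.078,P)); 
c=d['frame'][180:250,280:380]; c=cv2.resize(c,None,fx=8,fy=8,interpolation=cv2.INTER_CUBIC); cv2.imwrite('pics/w2c.png',c)
E
```

```text
[-0.72472466  0.0733457  -0.40121316 -0.06839577  0.13839227  0.03519423
 -0.4905103 ]
bore [ 0.4993401  -0.15181675  0.105     ]
[ 0.49851482 -0.15406447  0.109     ]
[ 0.02687284 -0.01521988  0.01080126  0.01565692 -0.00033629 -0.00186094
  0.00783173] [0.52912507 0.12384628 0.2509682 ]
long [0.53068162 0.12593231 0.128     ] [0.53247636 0.12962064 0.078     ]
```

View pics/w2c.png

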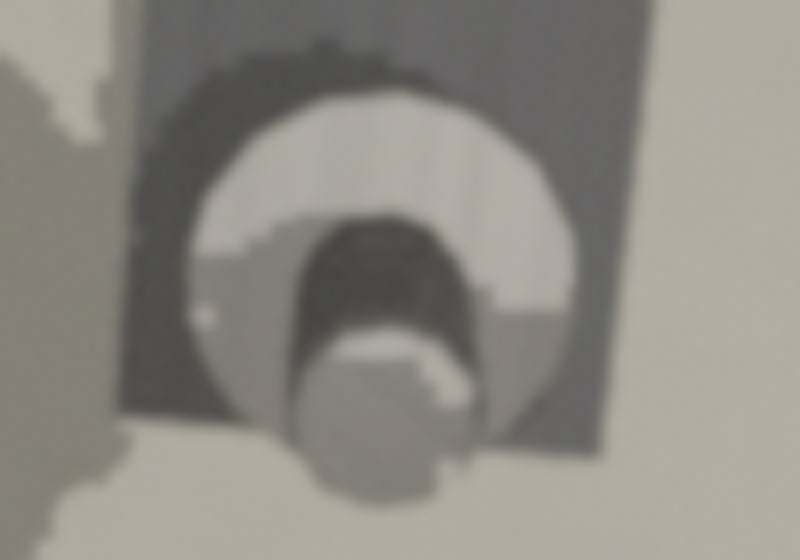

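```bash
python3 -c "
from h import *
plan([.530,.127,.088],1.5708)"
```

```text
t 2.15 pos [0.5291 0.123  0.2511] rot [-3.1410e+00  6.0000e-04  1.5627e+00] F [-0.2 -0.2 -0.9] w 0.0848
travel [0.0041 0.001  0.1631] twist [-0.03  0.03 -0.46]
```

apply_moves(commands=[{"travel": [0.004, 0.001, 0.03], "twist": [0, 0, 0], "claw": 0.085}, {"travel": [0.004, 0.001, 0.065], "twist": [0, 0, 0], "claw": 0.085}, {"travel": [0.004, 0.001, 0.095], "twist": [0, 0, 0], "claw": 0.085}, {"travel": [0.004, 0.001, 0.12], "twist": [0, 0, 0], "claw": 0.085}, {"travel": [0.004, 0.001, 0.14], "twist": [0, 0, 0], "claw": 0.085}, {"travel": [0.004, 0.001, 0.155], "twist": [0, 0, 0], "claw": 0.085}, {"travel": [0.004, 0.001, 0.162], "twist": [0, 0, 0], "claw": 0.085}, {"travel": [0.004, 0.001, 0.163], "twist": [0, 0, 0], "claw": 0.085}])

```text
clock: 2.95
position: [0.5302, 0.1272, 0.088]
tool_rot: [-3.141, 0.0, 1.563]
force: [-0.2, 0.3, 0.9]
grip_width: 0.0852
```

```bash
python3 -c "
from h import *
snap('wrist','w3');snap('side','s3');plan([.530,.127,.088],1.5708)
a=cv2.imread('pics/s3.png')[150:310,230:400];b=cv2.imread('pics/w3.png')
cv2.imwrite('pics/c4.png',np.hstack([cv2.resize(a,(400,376)),cv2.resize(b[100:476,120:520],(400,376))]))
"
```

```text
t 3.05 pos [0.5307 0.1277 0.0889] rot [ 3.1408e+00 -1.0000e-04  1.5630e+00] F [ 0.2 -0.4 -0.3] w 0.0849
travel [-0.0007 -0.0007  0.0009] twist [ 0.04 -0.01 -0.45]
```

View pics/c4.png

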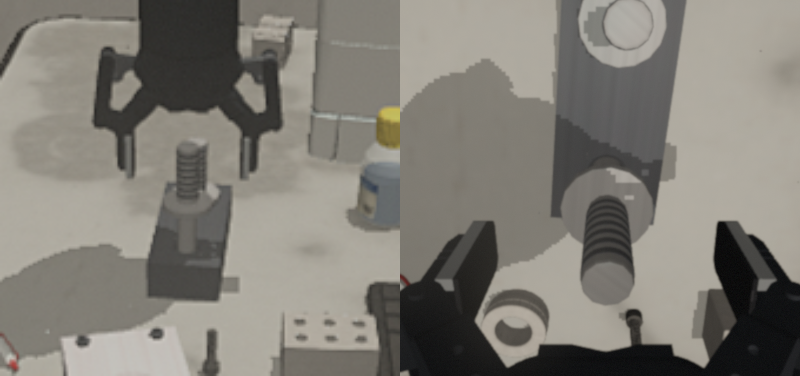

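```bash
python3 - <<'E'
from h import *
d=pickle.load(open('pics/w3.pkl','rb'));s=d['state'];T=np.eye(4);T[:3,:3]=Ro.from_euler('xyz',s['tool_rot']).as_matrix();T[:3,3]=s['position'];P=T@d['tool_from_camera']
print(s['position'],ray(d,327,381,.128,P))
E
```

```text
[0.53018411 0.12724463 0.08802314] [0.53180433 0.12822407 0.128     ]
```

Aligned within 1–2 mm, so I'll close the gripper.

apply_moves(commands=[{"travel": [0.001, 0.001, 0], "twist": [0, 0, 0], "claw": 0.05}, {"travel": [0.001, 0.001, 0], "twist": [0, 0, 0], "claw": 0.03}, {"travel": [0.001, 0.001, 0], "twist": [0, 0, 0], "claw": 0.01}, {"travel": [0.001, 0.001, 0], "twist": [0, 0, 0], "claw": 0.01}, {"travel": [0.001, 0.001, 0], "twist": [0, 0, 0], "claw": 0.01}, {"travel": [0.001, 0.001, 0], "twist": [0, 0, 0], "claw": 0.01}, {"travel": [0.001, 0.001, 0], "twist": [0, 0, 0], "claw": 0.01}, {"travel": [0.001, 0.001, 0], "twist": [0, 0, 0], "claw": 0.01}], force=80)

```text
clock: 3.85
position: [0.5314, 0.1288, 0.0886]
tool_rot: [3.141, -0.0, 1.563]
force: [-1.7, -0.3, 6.5]
grip_width: 0.0163
```

apply_moves(commands=[{"travel": [0, 0, -0.01], "claw": 0.01, "twist": [0, 0, 0]}, {"travel": [0, 0, -0.025], "twist": [0, 0, 0], "claw": 0.01}, {"travel": [0, 0, -0.045], "twist": [0, 0, 0], "claw": 0.01}, {"travel": [0, 0, -0.07], "twist": [0, 0, 0], "claw": 0.01}, {"travel": [0, 0, -0.1], "twist": [0, 0, 0], "claw": 0.01}, {"travel": [0, 0, -0.125], "twist": [0, 0, 0], "claw": 0.01}, {"travel": [0, 0, -0.14], "twist": [0, 0, 0], "claw": 0.01}, {"travel": [0, 0, -0.14], "twist": [0, 0, 0], "claw": 0.01}])

```text
clock: 4.65
position: [0.5321, 0.1291, 0.2312]
tool_rot: [3.138, -0.001, 1.563]
force: [1.0, 0.8, -2.4]
grip_width: 0.0163
```

```bash
python3 -c "
from h import *
snap('wrist','w4');snap('side','s4');plan([.498,-.156,.228],1.5708)
a=cv2.imread('pics/s4.png')[100:300,230:400];b=cv2.imread('pics/w4.png')
cv2.imwrite('pics/c5.png',np.hstack([cv2.resize(a,(400,470)),cv2.resize(b[10:480,120:520],(400,470))]))
"
```

```text
t 4.75 pos [0.5312 0.1286 0.2285] rot [3.1411e+00 1.0000e-04 1.5632e+00] F [ 0.2 -0.4 -2.8] w 0.0158
travel [-0.2849 -0.031   0.0005] twist [ 0.03  0.   -0.43]
```

View pics/c5.png

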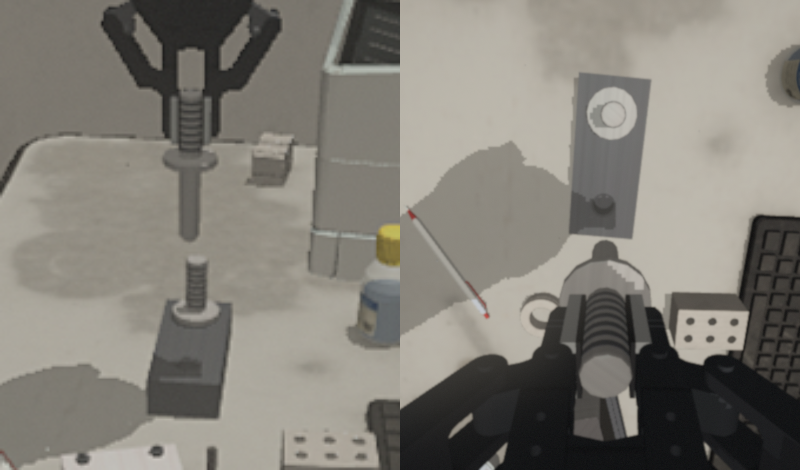

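apply_moves(commands=[{"travel": [-0.02, -0.002, 0], "twist": [0, 0, 0], "claw": 0.01}, {"travel": [-0.05, -0.005, 0], "twist": [0, 0, 0], "claw": 0.01}, {"travel": [-0.09, -0.01, 0], "twist": [0, 0, 0], "claw": 0.01}, {"travel": [-0.13, -0.014, 0], "twist": [0, 0, 0], "claw": 0.01}, {"travel": [-0.17, -0.019, 0], "twist": [0, 0, 0], "claw": 0.01}, {"travel": [-0.21, -0.023, 0], "twist": [0, 0, 0], "claw": 0.01}, {"travel": [-0.245, -0.027, 0], "twist": [0, 0, 0], "claw": 0.01}, {"travel": [-0.27, -0.03, 0], "twist": [0, 0, 0], "claw": 0.01}, {"travel": [-0.284, -0.032, 0], "twist": [0, 0, 0], "claw": 0.01}, {"travel": [-0.284, -0.032, 0], "twist": [0, 0, 0], "claw": 0.01}])

```text
clock: 5.75
position: [0.4965, -0.1564, 0.2275]
tool_rot: [-3.14, -0.0, 1.561]
force: [-0.4, 1.2, -2.2]
grip_width: 0.016
```

apply_moves(commands=[{"travel": [0, 0, 0.01], "twist": [0, 0, 0], "claw": 0.01}, {"travel": [0, 0, 0.02], "twist": [0, 0, 0], "claw": 0.01}, {"travel": [0, 0, 0.024], "twist": [0, 0, 0], "claw": 0.01}, {"travel": [0, 0, 0.025], "twist": [0, 0, 0], "claw": 0.01}, {"travel": [0, 0, 0.025], "twist": [0, 0, 0], "claw": 0.01}])

```text
clock: 6.25
position: [0.4973, -0.1545, 0.2031]
tool_rot: [-3.141, -0.0, 1.564]
force: [0.3, -0.5, -2.2]
grip_width: 0.0165
```

```bash
python3 -c "
from h import *
snap('side','s5');snap('top','t5');snap('wrist','w5');plan([.498,-.156,.2],1.5708)
a=cv2.imread('pics/s5.png')[225:375,230:350];b=cv2.imread('pics/t5.png')[200:320,350:480]
cv2.imwrite('pics/c6.png',np.hstack([cv2.resize(a,(440,550),interpolation=2)]));cv2.imwrite('pics/c7.png',cv2.resize(b,(650,600),interpolation=2))
"
```

```text
t 6.4 pos [ 0.4974 -0.1549  0.2036] rot [3.1411e+00 1.0000e-04 1.5634e+00] F [-0.   0.4 -2.6] w 0.016
travel [-0.0011  0.0006  0.0036] twist [ 0.03  0.01 -0.42]
```

View pics/c6.png

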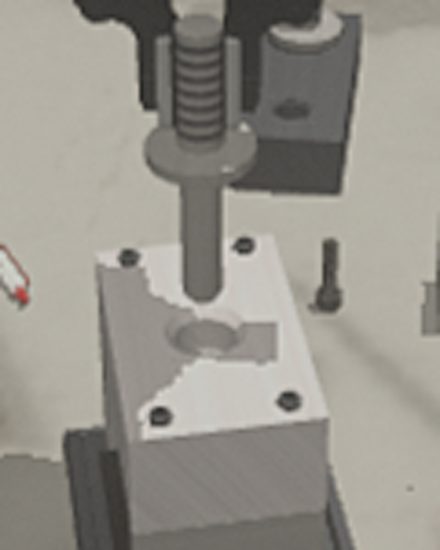

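View pics/c7.png

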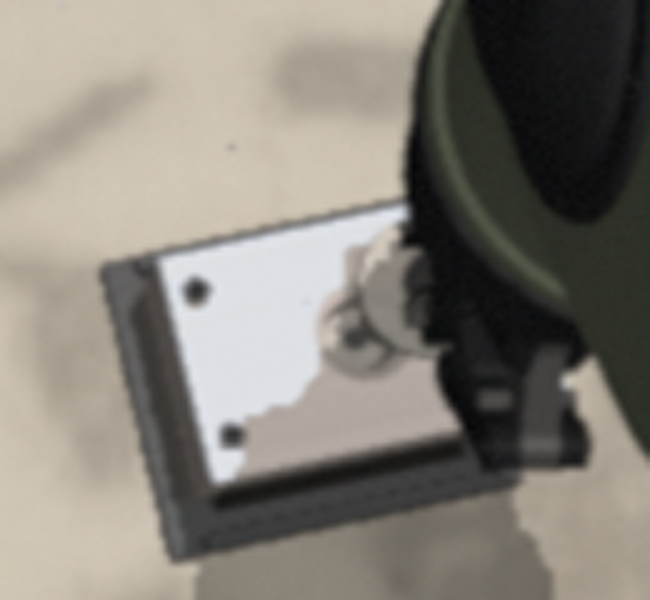

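View pics/w5.png

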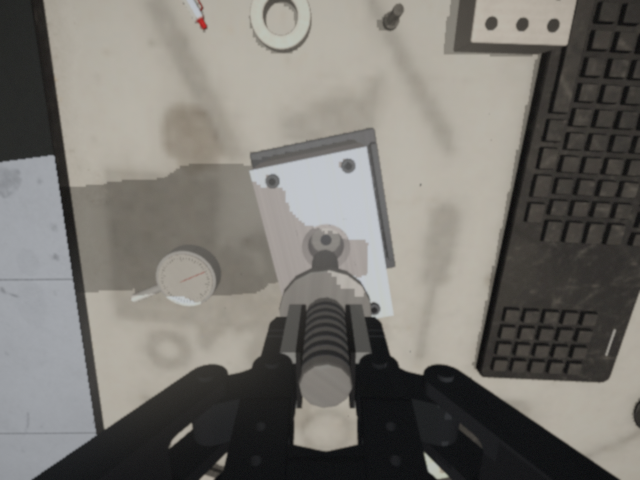

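Side crop: tip at about (203,297), bore mouth centre at about (204,336). They look nearly aligned. I'll compute the offset.

```bash
python3 - <<'E'
from h import *
d=pickle.load(open('pics/s5.pkl','rb'));k=120/440
for n,p,z in [('tip',(203,296),.1236),('collar',(201,150),.1876),('griptop',(200,26),.2436),('bore',(205,335),.105)]:
    print(n,ray(d,230+p[0]*k,225+p[1]*k,z))
d=pickle.load(open('pics/w5.pkl','rb'));s=d['state'];T=np.eye(4);T[:3,:3]=Ro.from_euler('xyz',s['tool_rot']).as_matrix();T[:3,3]=s['position'];P=T@d['tool_from_camera']
print(s['position'],'bore',ray(d,325.5,243,.105,P),'griptop',ray(d,325.5,383,.2436,P))
c=d['frame'][160:340,230:430]; cv2.imwrite('pics/w5c.png',cv2.resize(c,None,fx=3.3,fy=3.3,interpolation=2))
E
```

```text
tip [ 0.49837056 -0.15831413  0.1236    ]
collar [ 0.49831417 -0.15445525  0.1876    ]
griptop [ 0.49903792 -0.16140633  0.2436    ]
bore [ 0.49891484 -0.15865996  0.105     ]
[ 0.49738913 -0.15477643  0.20350721] bore [ 0.498685   -0.15165196  0.105     ] griptop [ 0.49848304 -0.1544887   0.2436    ]
```

View pics/w5c.png

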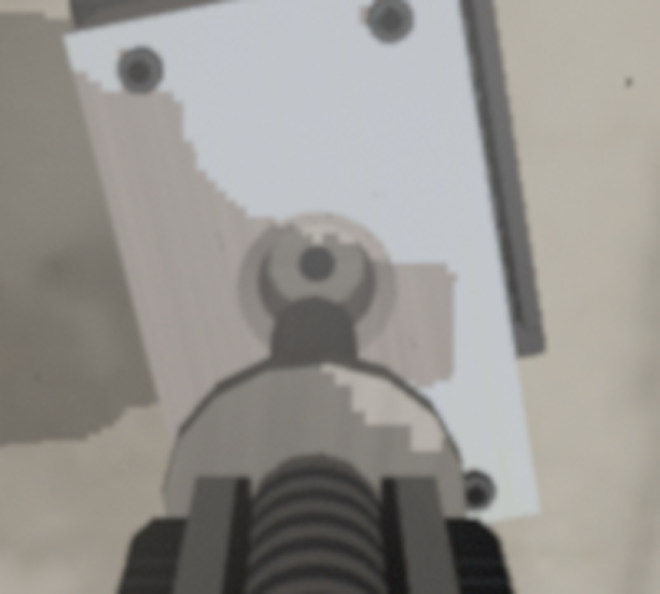

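Aligned within about 1 mm, so I'll lower the rod into the mouth.

apply_moves(commands=[{"travel": [-0.001, 0.001, 0.008], "twist": [0, 0, 0], "claw": 0.01}, {"travel": [-0.001, 0.001, 0.016], "twist": [0, 0, 0], "claw": 0.01}, {"travel": [-0.001, 0.001, 0.022], "twist": [0, 0, 0], "claw": 0.01}, {"travel": [-0.001, 0.001, 0.027], "twist": [0, 0, 0], "claw": 0.01}, {"travel": [-0.001, 0.001, 0.03], "twist": [0, 0, 0], "claw": 0.01}, {"travel": [-0.001, 0.001, 0.03], "twist": [0, 0, 0], "claw": 0.01}])

```text
clock: 7.0
position: [0.498, -0.1559, 0.1729]
tool_rot: [-3.141, -0.0, 1.563]
force: [0.5, -0.4, -1.8]
grip_width: 0.0163
```

```bash
python3 -c "
from h import *
snap('side','s6');plan([.498,-.155,.121],1.5708)
a=cv2.imread('pics/s6.png')[225:375,230:350]
cv2.imwrite('pics/c8.png',cv2.resize(a,(440,550),interpolation=2))
"
```

```text
t 7.05 pos [ 0.4982 -0.1559  0.1732] rot [-3.1414e+00 -1.0000e-04  1.5634e+00] F [-0.6 -0.3 -1.7] w 0.0163
travel [ 0.0009 -0.0002  0.0522] twist [-0.01 -0.01 -0.43]
```

View pics/c8.png

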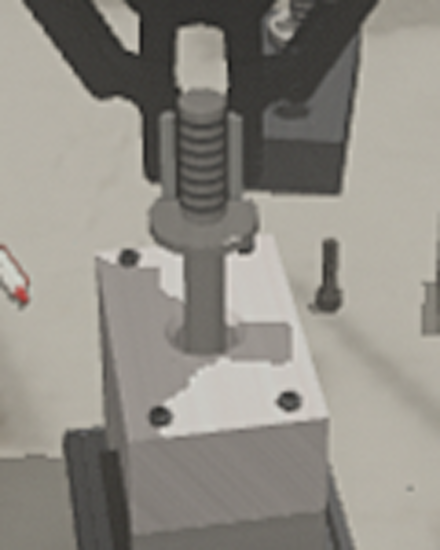

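The tip is in the bore and centred (shank at x≈205, mouth at x≈205). Now I'll push.

apply_moves(commands=[{"travel": [0, 0, 0.004], "twist": [0, 0, 0], "claw": 0.01}, {"travel": [0, 0, 0.008], "twist": [0, 0, 0], "claw": 0.01}, {"travel": [0, 0, 0.012], "twist": [0, 0, 0], "claw": 0.01}, {"travel": [0, 0, 0.016], "twist": [0, 0, 0], "claw": 0.01}, {"travel": [0, 0, 0.02], "twist": [0, 0, 0], "claw": 0.01}], force=100)

```text
clock: 7.55
position: [0.499, -0.1562, 0.1539]
tool_rot: [3.14, 0.001, 1.563]
force: [-0.3, -0.3, 10.8]
grip_width: 0.0158
```

apply_moves(commands=[{"travel": [0, 0, 0.004], "twist": [0, 0, 0], "claw": 0.01}, {"travel": [0, 0, 0.008], "twist": [0, 0, 0], "claw": 0.01}, {"travel": [0, 0, 0.012], "twist": [0, 0, 0], "claw": 0.01}, {"travel": [0, 0, 0.016], "twist": [0, 0, 0], "claw": 0.01}, {"travel": [0, 0, 0.02], "twist": [0, 0, 0], "claw": 0.01}, {"travel": [0, 0, 0.024], "twist": [0, 0, 0], "claw": 0.01}])

```text
clock: 8.15
position: [0.4981, -0.1556, 0.1289]
tool_rot: [-3.141, -0.0, 1.564]
force: [-0.6, 4.7, 2.2]
grip_width: 0.0155
```

apply_moves(commands=[{"travel": [0, 0, 0.002], "twist": [0, 0, 0], "claw": 0.01}, {"travel": [0, 0, 0.004], "twist": [0, 0, 0], "claw": 0.01}, {"travel": [0, 0, 0.0055], "twist": [0, 0, 0], "claw": 0.01}, {"travel": [0, 0, 0.0065], "twist": [0, 0, 0], "claw": 0.01}, {"travel": [0, 0, 0.0065], "twist": [0, 0, 0], "claw": 0.01}])

```text
clock: 8.65
position: [0.498, -0.1558, 0.1225]
tool_rot: [-3.141, -0.0, 1.563]
force: [-1.3, 5.5, -2.9]
grip_width: 0.0157
```

```bash
python3 -c "
from h import *
snap('side','s7');plan([.498,-.155,.121],1.5708)
a=cv2.imread('pics/s7.png')[245:395,230:350]
cv2.imwrite('pics/c9.png',cv2.resize(a,(440,550),interpolation=2))
"
```

```text
t 8.7 pos [ 0.498  -0.1558  0.1225] rot [-3.1411e+00 -3.0000e-04  1.5635e+00] F [-1.3  5.5 -2.5] w 0.0159
travel [0.0008 0.     0.0015] twist [-0.03 -0.02 -0.42]
```

View pics/c9.png

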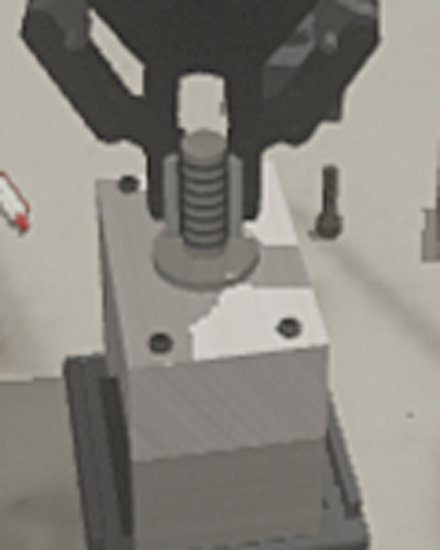

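apply_moves(commands=[{"travel": [0.001, 0, 0.001], "twist": [0, 0, 0], "claw": 0.01}, {"travel": [0.001, 0, 0.002], "twist": [0, 0, 0], "claw": 0.01}, {"travel": [0.001, 0, 0.002], "twist": [0, 0, 0], "claw": 0.01}])

```text
clock: 9.0
position: [0.4981, -0.1551, 0.1217]
tool_rot: [3.142, 0.001, 1.563]
force: [-9.3, 4.8, 22.3]
grip_width: 0.016
```

Upward force rose to 22 N, so the collar is on the block. Now I'll release.

apply_moves(commands=[{"travel": [0, 0, -0.001], "twist": [0, 0, 0], "claw": 0.01}, {"travel": [0, 0, -0.001], "twist": [0, 0, 0], "claw": 0.03}, {"travel": [0, 0, -0.001], "twist": [0, 0, 0], "claw": 0.055}, {"travel": [0, 0, -0.001], "twist": [0, 0, 0], "claw": 0.07}, {"travel": [0, 0, -0.001], "twist": [0, 0, 0], "claw": 0.07}, {"travel": [0, 0, -0.001], "twist": [0, 0, 0], "claw": 0.07}, {"travel": [0, 0, -0.001], "twist": [0, 0, 0], "claw": 0.07}])

```text
clock: 9.7
position: [0.4982, -0.155, 0.1218]
tool_rot: [3.142, 0.0, 1.563]
force: [-0.3, -0.0, -0.5]
grip_width: 0.0702
```

```bash
python3 -c "
from h import *
snap('side','s8');plan([.498,-.155,.25],1.5708)
a=cv2.imread('pics/s8.png')[245:395,230:350]
cv2.imwrite('pics/c10.png',cv2.resize(a,(440,550),interpolation=2))
"
```

```text
t 9.75 pos [ 0.4982 -0.155   0.1218] rot [-3.1415 -0.      1.5633] F [-0.5  0.2 -0.2] w 0.0701
travel [-0.     -0.0002 -0.1282] twist [-0.   -0.   -0.43]
```

View pics/c10.png

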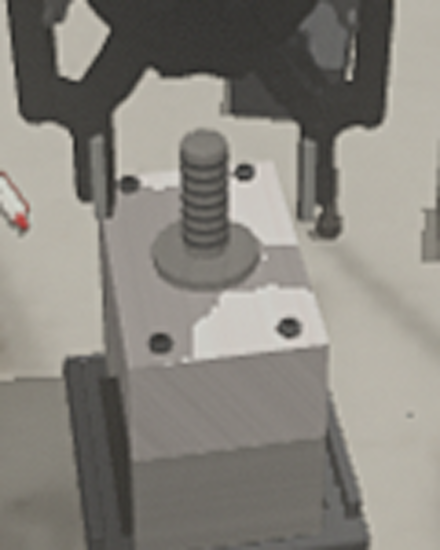

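apply_moves(commands=[{"travel": [0, 0, -0.015], "twist": [0, 0, 0], "claw": 0.07}, {"travel": [0, 0, -0.04], "twist": [0, 0, 0], "claw": 0.07}, {"travel": [0, 0, -0.07], "twist": [0, 0, 0], "claw": 0.07}, {"travel": [0, 0, -0.1], "twist": [0, 0, 0], "claw": 0.07}, {"travel": [0, 0, -0.13], "twist": [0, 0, 0], "claw": 0.07}, {"travel": [0.04, 0, -0.15], "twist": [0, 0, 0], "claw": 0.07}, {"travel": [0.08, 0, -0.16], "twist": [0, 0, 0], "claw": 0.07}, {"travel": [0.12, 0, -0.16], "twist": [0, 0, 0], "claw": 0.07}, {"travel": [0.15, 0, -0.16], "twist": [0, 0, 0], "claw": 0.07}, {"travel": [0.15, 0, -0.16], "twist": [0, 0, 0], "claw": 0.07}])

```text
clock: 10.75
position: [0.4992, -0.0009, 0.2822]
tool_rot: [3.141, -0.001, 1.569]
force: [-0.0, -0.2, 0.5]
grip_width: 0.0701
```

```bash
python3 -c "
from h import *
d=snap('side','s9');t=snap('top','t9');snap('wrist','w9');plan([.498,-.155,.25],1.5708)
a=d['frame'][245:405,230:360];b=t['frame'][215:335,350:480]
cv2.imwrite('pics/c11.png',np.hstack([cv2.resize(a,(400,492),interpolation=2),cv2.resize(b,(400,492),interpolation=2)]))
"
```

```text
t 10.9 pos [ 0.4993 -0.0057  0.2817] rot [-3.1414e+00  4.0000e-04  1.5630e+00] F [ 0.4 -0.3 -0.7] w 0.0706
travel [-1.493e-01 -1.000e-04  3.180e-02] twist [-0.01  0.02 -0.45]
```

View pics/c11.png

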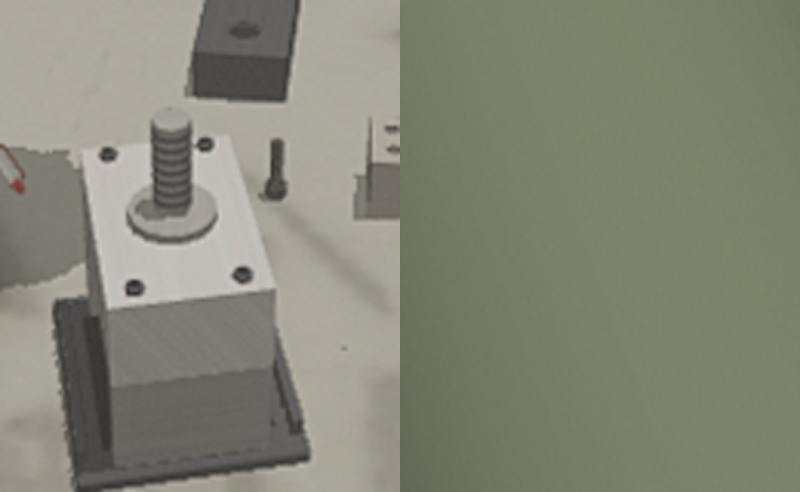

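View pics/w9.png

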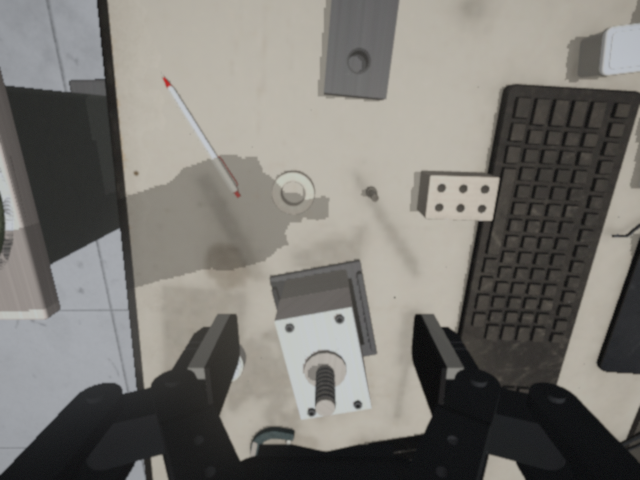

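The rod stands in the bore with its collar flat on the block, and the short rod is still in the rack. To see the plug under the block, I'll check whether there's room for a tilted look from the far side.

```bash
python3 - <<'E'
from h import *
d=pickle.load(open('pics/top0.pkl','rb'))
for p in [(320,50),(560,50),(440,42)]:
  for z in (0,.1,.2): print(p,z,ray(d,*p,z)[:2].round(3))
# trial look pose
for tcp,tilt in [((.64,-.15,.14),22),((.62,-.15,.13),26)]:
    T=np.eye(4);T[:3,:3]=(Ro.from_euler('y',tilt,degrees=True)*Ro.from_euler('x',180,degrees=True)).as_matrix();T[:3,3]=tcp
    w=pickle.load(open('pics/w9.pkl','rb'));C=T@w['tool_from_camera']
    def pr(p):
        q=np.linalg.inv(C)@np.r_[p,1];return (w['cx']+w['fx']*q[0]/-q[2],w['cy']-w['fy']*q[1]/-q[2])
    c=C[:3,3];p=np.array([.498,-.155,.02]);f=(.536-p[0])/(c[0]-p[0])
    print(tcp,'z_t',T[:3,2],'cam',c,'px',pr(p),'height at block edge',p[2]+f*(c[2]-p[2]))
    s=bot.observe();R=Ro.from_euler('xyz',s['tool_rot']);print('travel',R.inv().apply(np.array(tcp)-s['position']),'twist',(R.inv()*Ro.from_matrix(T[:3,:3])).as_rotvec(degrees=True))
E
```

```text
(320, 50) 0 [ 0.944 -0.002]
(320, 50) 0.1 [ 0.882 -0.   ]
(320, 50) 0.2 [0.819 0.001]
(560, 50) 0 [ 0.934 -0.471]
(560, 50) 0.1 [ 0.872 -0.418]
(560, 50) 0.2 [ 0.811 -0.365]
(440, 42) 0 [ 0.956 -0.237]
(440, 42) 0.1 [ 0.892 -0.21 ]
(440, 42) 0.2 [ 0.828 -0.183]
(0.64, -0.15, 0.14) z_t [-3.74606593e-01 -1.22464680e-16 -9.27183855e-01] cam [ 0.76899577 -0.15098305  0.24250991] px (np.float64(329.5669805756796), np.float64(315.2415527604627)) height at block edge 0.05120113843881177
travel [-0.14318809  0.14186113  0.14174909] twist [ 17.1818729  -17.28400823  88.34740817]
(0.62, -0.15, 0.13) z_t [-4.38371147e-01 -1.22464680e-16 -8.98794046e-01] cam [ 0.75583227 -0.15098305  0.22326191] px (np.float64(329.8315971074886), np.float64(295.7037852301593)) height at block edge 0.04995727607198702
travel [-0.14334122  0.12186353  0.15175272] twist [ 20.29527952 -20.42211109  87.86970178]
```

The monitor is about 0.85 m out at that height. A milder look pose, TCP (0.60, -0.15, 0.12) with 18° tilt, is safe and still shows the gap.

```bash
python3 - <<'E'
from h import *
s=bot.observe();R=Ro.from_euler('xyz',s['tool_rot'])
T=(Ro.from_euler('y',18,degrees=True)*Ro.from_euler('x',180,degrees=True))
print(R.inv().apply(np.array([.6,-.15,.12])-s['position']),(R.inv()*T).as_rotvec(degrees=True))
E
```

```text
[-0.14349436  0.10186594  0.16175636] [ 14.06465502 -14.14209413  88.74513038]
```

apply_moves(commands=[{"travel": [0, 0.02, 0], "twist": [1.1, -1.1, 7], "claw": 0.07}, {"travel": [0, 0.04, 0], "twist": [2.2, -2.2, 14], "claw": 0.07}, {"travel": [0, 0.06, 0], "twist": [3.3, -3.3, 21], "claw": 0.07}, {"travel": [0, 0.08, 0], "twist": [4.4, -4.4, 28], "claw": 0.07}, {"travel": [0, 0.1, 0], "twist": [5.5, -5.5, 35], "claw": 0.07}, {"travel": [-0.02, 0.1, 0], "twist": [6.7, -6.7, 42], "claw": 0.07}, {"travel": [-0.04, 0.1, 0], "twist": [7.8, -7.8, 49], "claw": 0.07}, {"travel": [-0.06, 0.1, 0], "twist": [8.9, -8.9, 56], "claw": 0.07}, {"travel": [-0.08, 0.1, 0], "twist": [10, -10, 63], "claw": 0.07}, {"travel": [-0.1, 0.1, 0], "twist": [11.1, -11.1, 70], "claw": 0.07}])

```text
clock: 11.9
position: [0.5983, -0.108, 0.2816]
tool_rot: [-3.098, 0.255, 0.333]
force: [-0.8, 0.6, -0.5]
grip_width: 0.0703
```

```bash
python3 - <<'E'
from h import *
s=bot.observe();R=Ro.from_euler('xyz',s['tool_rot'])
T=(Ro.from_euler('y',18,degrees=True)*Ro.from_euler('x',180,degrees=True))
print(s['position'],s['force'],s['qpos'].round(2))
for z in (.27,.12): print(R.inv().apply(np.array([.6,-.15,z])-s['position']),(R.inv()*T).as_rotvec(degrees=True))
E
```

```text
[ 0.59826608 -0.10801928  0.28157212] [-0.79875175  0.59033032 -0.46074586] [ 0.17  0.6  -0.2   1.36  0.15  1.45 -1.29]
[-0.00878807  0.04082435  0.01246773] [ 2.86695698 -2.95746035 18.39780255]
[0.02903941 0.04719997 0.15747957] [ 2.86695698 -2.95746035 18.39780255]
```

apply_moves(commands=[{"travel": [-0.005, 0.02, 0.005], "twist": [1, -1, 7], "claw": 0.07}, {"travel": [-0.009, 0.04, 0.01], "twist": [2, -2, 14], "claw": 0.07}, {"travel": [-0.004, 0.042, 0.03], "twist": [2.9, -3, 18.4], "claw": 0.07}, {"travel": [0.003, 0.043, 0.06], "twist": [2.9, -3, 18.4], "claw": 0.07}, {"travel": [0.011, 0.044, 0.09], "twist": [2.9, -3, 18.4], "claw": 0.07}, {"travel": [0.019, 0.045, 0.12], "twist": [2.9, -3, 18.4], "claw": 0.07}, {"travel": [0.026, 0.047, 0.145], "twist": [2.9, -3, 18.4], "claw": 0.07}, {"travel": [0.029, 0.047, 0.157], "twist": [2.9, -3, 18.4], "claw": 0.07}, {"travel": [0.029, 0.047, 0.157], "twist": [2.9, -3, 18.4], "claw": 0.07}])

```text
clock: 12.8
position: [0.5998, -0.1481, 0.1193]
tool_rot: [-3.14, 0.316, 0.006]
force: [-0.6, -0.3, 0.1]
grip_width: 0.0697
```

```bash
python3 -c "
from h import *
snap('wrist','w10')"
```

```text
(no output)
```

View pics/w10.png

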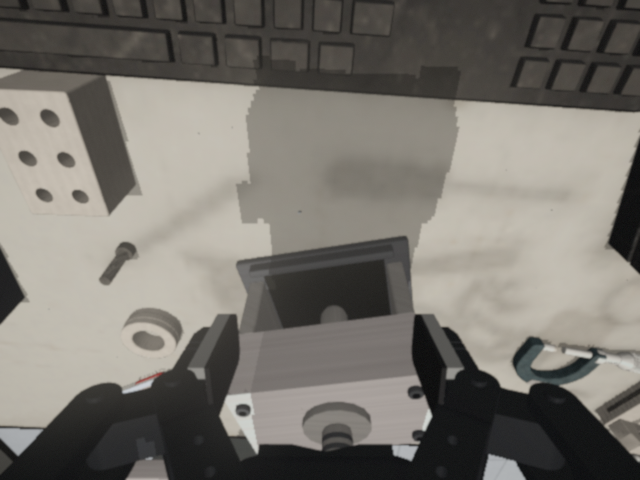

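```bash
python3 -c "
import cv2
a=cv2.imread('pics/w10.png')[230:460,230:440];cv2.imwrite('pics/w10c.png',cv2.resize(cv2.convertScaleAbs(a,alpha=1.5),None,fx=2.6,fy=2.6,interpolation=2))"
```

```text
(no output)
```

View pics/w10c.png

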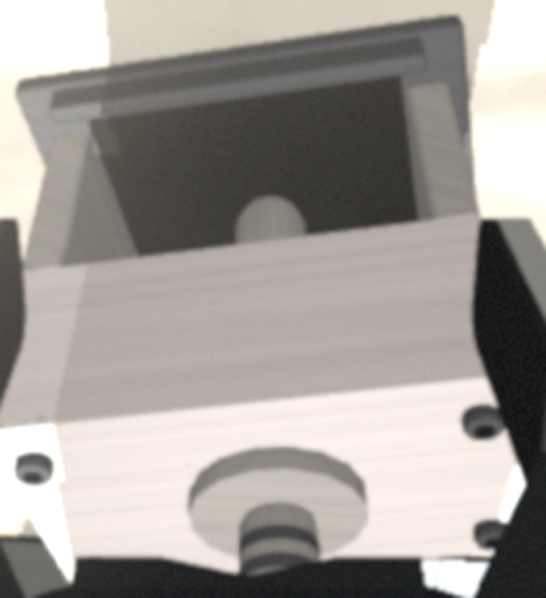

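The plug is visible on the base under the block at about (333,315), the collar sits flat, and the gripper is clear. Handing in.

```bash
python3 -c "
from h import *
print(bot.observe()['force'],bot.job_done())"
```

```text
the job is handed in; nothing more can be done
[ 0.45236461 -0.21044509  0.32492011] None
```

I took the longer rod from the rack, put it into the bore from above and pushed until its collar met the block. Then I let go and backed the arm clear. The job was handed in at about 13 s.

- **Pushing:** the force read about 11 N while the plug was moving and fell once it was free. It rose to 22 N when the collar met the block. The tool height then was 121.7 mm, against about 121 mm expected.
- **Plug and rod:** the last wrist picture shows the plug on the stand's base under the block. The rod is upright, with its collar flat on the block.
- **Short rod:** I did not touch it. It was in the rack in the wrist picture after the long rod was lifted out, but I did not picture it again after the push.
- **Not as expected:** a sideways force of about 5 N appeared near the end of the push, probably the rod touching the bore wall. It was gone after release. The top camera was blocked by the arm, so the final check came from the side and wrist cameras only.

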